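Level the riser shelf and hold the spirit level down

ROBOT

A 6-joint arm with a two-finger parallel gripper is mounted at the origin on a cart in front of the work surface, level with it; the furniture and walls round the work are solid. World frame = base frame: x ahead of the robot, y to its left, z up, the work surface at z = 0. Lengths are in m, angles in rad, forces in N, time in s.
With the tool pointing down it reaches from about 0.3 to 0.85 m from the base axis. Payload 5.4 kg.
Tool frame: the origin (TCP) lies on the mounting face of the last link; the fingertips stand 173 mm ahead of it and the grasp point (between the pads) lies 155 mm ahead of it; z points along the fingers, y is the line along which they close (so a half turn about z gives the same grasp; the last joint's range is limited). The gripper opens to 85 mm and grips with 20 to 120 N. Pads are 22 mm wide; open, the fingers measure 114 mm over their backs; the gripper's body (76 mm by 85 mm) begins 54 mm behind the grasp point. The pads swing forward as they close: fully open they stand 13 mm farther back than shut.
Start: joints at [0.926, 0.158, 1.597, -0, 1.386, -0.21], TCP at [0.242, 0.521, 0.405] pointing down, gripper open.
Joint ranges: [-2.91, 2.91], [-0.94, 2.29], [0.18, 2.7], [-1.29, 4.43], [0.17, 2.64], [-3, 3]. Speed limits (rad/s): [2.57, 2.57, 3.14, 3.14, 3.14, 3.14].

INTERFACE

Orientations are given as a unit quaternion [w, x, y, z].
In Python, from cell import bot gives the robot as it stands. Calls block until the motion is done:
- bot.move_ptp(position, orientation): joint-space move of the TCP to a pose.
- bot.line_to(position, orientation=None, velocity=0.15, max_force=None): straight line of the TCP; orientation=None keeps the orientation; velocity is the mean speed in m/s. With max_force (N) it stops when the force on the tool has changed by that much, and returns True; else False.
- bot.set_joints(angles): joint-space move.
- bot.set_gripper(opening): opening from 0.0 (shut) to 1.0 (fully open); the grip force is fixed at half the most; returns when the fingers have stopped.
- bot.sleep(seconds).
- bot.ik(position, orientation): joint angles nearest the present ones, or None.
- bot.observe(): the state.
- bot.read_camera(name): name is "side" or "top" or "wrist"; returns a dict with "frame" (420x560x3 uint8, red, green, blue), "intrinsics" (3x3 intrinsics, pixels), "pose" (4x4, takes a point from camera to world coordinates). Camera axes: x right, y up, looking along -z (the intrinsics and any distortion apply to the point x, -y, -z); pixel columns grow to the right and rows downward; lengths in m; the calibration is good to about 2 mm. A picture is of the moment at which its call begins. There is no depth.
A pose or a line that the arm cannot do raises bot.IKError and nothing moves.
- bot.hand_in(): hands the job in; it is judged then, once.
Trained networks look in a picture, given as the dict that the camera call returned (one of the last four; its "shot" number tells which), for a name from the list of things; names that differ only in an ending like _2 or _b are one class to them, and where a whole thing is asked for, a point or a joint stands for the part that bears it (a point fixed in the world has none). Each returns a list of dicts, best first, with "confidence" (0 to 1); they miss things now and then, are a little off and sometimes report something else, mostly with a low value. They report only what shows in the picture. A call takes as long as a camera call.
- bot.boxes_of(picture, label): "position" ([row, column] as shares, 0 to 1, of the picture: columns of its width, rows of its height, amid what is visible of it).
- bot.silhouettes(picture, label): "mask" (420x560 bool, what is visible of it) and "position" ([row, column] as shares, 0 to 1, of the picture: columns of its width, rows of its height, amid what is visible of it).
The state is a dict: "t": time; "q": joint angles; "qvel": joint speeds; "joint_torque": joint torques, N m; "ee_pos": TCP position; "orientation": TCP orientation; "ft_force": force on the tool from outside, world axes, zero at the start; "torque": the same for the moment, N m; "grip_width": opening from 0.0 (shut) to 1.0 (fully open); "finger_force": force on a finger pad.
Only numpy, scipy, OpenCV 4.12 (cv2) and the standard library are available. Lean on these libraries where they do the work, as an engineer would, in place of code of your own. Each camera call takes 0.05 s, during which the arm holds its last target. There are 200 camera calls.

TASK

Level the little wooden riser shelf before the kettle goes on it: first twist the red lock knob clockwise to its stop and let it spring back, which frees the blue spirit level. Then grip the black foot key at the left end of the level, press it down so that the level lies flush on the board, and turn the key until the bubble rests midway between the two black lines of the vial. Finish while still gripping the key and pressing the level flat (do not let go, or it springs up), and leave the loose tins, beaker and jar about the shelf where they stand.

Things in the scene. Friction and masses are not known exactly. Their poses are not given: they have to be found in the camera images.
- stand: Fixed underframe of a low riser shelf; origin: centre of its underside on the worktop, x away from the robot at yaw 0, y left. Pose varies. Carries a wooden board, x -65 to 65, y -190 to 174 mm, top about 50 mm high, pivoted at its right end, resting at its left on a levelling foot below the foot key. Its left end starts 5 to 9 mm low, a different amount each time.
- spirit_level: Blue bar 36 (x) x 258 (y) x 22 mm along the front of the board. Origin: underside of its right end, at the hinge; y runs along it to the left. A spring holds the key end 15 mm up; pressed at the key it lies flush: about 3 N starts it down, 6 N holds it flush, press with 8 to 20 N. With the lock bolt under it, it stops about 11 mm short at the key.
- vial_mid (a point): On the vial, at the bubble's height, midway between its two black lines (27 mm apart). The vial is 80 mm long, 16 mm thick, along the level, 115 mm from the level's right end.
- bubble_mid (a point): Middle of the white bubble, 20 mm long, on top of the vial; it runs along the level up to 22 mm either side of vial_mid, floats to the higher end, 0.6 mm per mrad of the level's tilt, and settles within about 1.5 s. It tells the board's tilt only while the level is pressed flush; with the level lifted it stands too far left, at the key end.
- level_lift (a joint): Lift angle (rad) of the spirit level off the board: 0 flush, 0.065 fully up as found, about 0.05 pressed against the lock bolt.
- black_key: The black key itself, splined on the foot screw: it turns the screw and slides 15 mm down with the level as it is pressed. Origin on its axis at the underside of the skirt.
- foot_key (a joint): Turn (rad) of the black foot key: 0 at the start, grows clockwise seen from above, range -0.3 to 2.0, stays where left. Clockwise raises the board's left end, 6.4 mm per rad at the key, and moves the bubble left 13 mm per rad. It needs roughly 0.7 to 1.4 rad clockwise, at about 0.2 N m. The board gives a little: 10 N more push moves the bubble about 1 to 2 mm right.
- foot_key_grip (a point): On the key's upright axis, about 0.1 m above the worktop, at x = -30, y = 125 mm of the stand. The key is a black bar grip 36 mm long, 12 thick, 28 high on a round skirt 40 mm across, 6 high, on the level; this point is 8 mm below the bar's top, 20 above the skirt. At key value 0 the bar lies along the stand's x, so fingers close along its y.
- lock_knob (a joint): Turn (rad) of the red lock knob; 0 at rest, grows clockwise seen from above to a stop at 1.25; a spring (under 0.1 N m) turns it back to 0 when released.
- lock_knob_grip (a point): Grip point of the red lock knob, on its upright axis, at x = 34, y = 30 mm of the stand, behind the level. Same size and shape as the foot key: bar 36 x 12 mm on a 40 mm skirt, this point 8 mm below the bar's top and 20 mm above the skirt. At value 0 the bar lies along the stand's x axis.
- lock_bolt (a joint): Slide (m) of the flat steel lock bolt, between the level and the red knob: 0 locked, its tip 11 mm under the level; a pin under the red knob pushes it back about 0.017 as the knob reaches its stop, and it stays back. The level is free above 0.012.
- tuna_tin: Flat tin, 86 mm across, 40 mm high, loose, on the worktop to the right. Leave alone. Origin: centre of its underside.
- blue_beaker: Blue plastic beaker, 72 mm across, 98 mm high, loose, behind the shelf to the left. Leave alone. Origin: centre of its underside.
- spice_jar: Spice jar with a red cap, 45 mm across, 106 mm high, loose, behind the shelf. Leave alone. Origin: centre of its underside.
- small_tin: Small food tin, 58 mm across, 72 mm high, loose, behind the shelf to the right. Leave alone. Origin: centre of its underside.

How it is judged:
On the way, in this order (a step that is already met when the one before it is completed fails the run):
1. the red lock knob is twisted to its stop (value of joint lock_knob above 1.15 rad and value of joint lock_bolt above 0.012 m), for 0.1 s.
2. the red lock knob is let go and has sprung back, the lock bolt stays back (value of joint lock_knob below 0.15 rad and value of joint lock_bolt above 0.012 m and contact force between the fingers and anything else below 0.5 N), for 0.1 s.
3. the spirit level is pressed flush and the bubble is midway between the lines (value of joint level_lift below 0.01 rad and y of bubble_mid in the frame of vial_mid between -0.003 and 0.003 m and contact force between the fingers and black_key above 2 N), for 0.3 s.
At the end, for the whole second after the job is handed in: Still gripping the key (finger contact over 2 N) with the level flush (lift under 0.01 rad, 2 mm at the key), the bubble within 3 mm of the middle, the lock bolt back over 12 mm and the red knob sprung back (under 0.15 rad) (all of step 3 and value of joint lock_bolt above 0.012 m and value of joint lock_knob below 0.15 rad); the arm keeps its last pose, push and grip.
It fails at once if a loose tin, the beaker or the jar is moved more than 30 mm or tipped (distance of any of tuna_tin, blue_beaker, spice_jar, small_tin from where it was at the start of the episode above 0.03 m or angle between any of tuna_tin, blue_beaker, spice_jar, small_tin's own z axis and vertical above 0.3 rad).
It also fails if it takes over 61 s, if anything falls off the work surface, if the arm or the gripper's body presses on something with over 40 N, if the wrist force passes 120 N, or if a joint passes its speed limit or range.

## Working session

There is one attempt and no reset: what is moved stays moved. The work goes in short steps, each a Python script; the robot and the scene stay as the last script left them, time stands still between calls to the robot, and variables do not carry over. Pictures are saved under pics/ and viewed, at most 10 in all, crops included, and the job is handed in when it is done.

```bash
mkdir -p pics; ls
python3 - <<'E'
from cell import bot
import cv2,numpy as np
s=bot.observe();print(s)
ims=[]
for n in("side","top","wrist"):
    p=bot.read_camera(n);print(n,p["intrinsics"].tolist(),np.round(p["pose"],4).tolist(),[k for k in p])
    cv2.imwrite(f"pics/{n}0.png",cv2.cvtColor(p["frame"],cv2.COLOR_RGB2BGR))
    for l in("lock_knob_grip","foot_key_grip","lock_knob","black_key","vial_mid","bubble_mid","spirit_level"):
        print(l,[(np.round(np.array(b["position"])*[420,560],1).tolist(),round(b["confidence"],2)) for b in bot.boxes_of(p,l)[:2]])
E
```

```text
pics
{'t': 0.0, 'q': array([ 9.25903399e-01,  1.59079777e-01,  1.59826798e+00, -3.39833733e-06,
        1.38620632e+00, -2.10095157e-01]), 'qvel': array([-0.00157456, -0.00047193,  0.00053788, -0.00030919, -0.00084713,
        0.00033252]), 'joint_torque': array([ 5.59463115e-04, -3.96000624e+01, -3.31427443e+01, -2.72999951e-04,
        8.59898835e-03, -4.55945724e-06]), 'ee_pos': array([0.24204666, 0.52125746, 0.40368141]), 'orientation': array([-4.05076480e-04,  2.15690057e-01,  9.76461386e-01, -8.93150256e-04]), 'ft_force': array([-0.54268034,  0.43195303, -0.28021319]), 'torque': array([-0.01958893,  0.00515374,  0.00615554]), 'finger_force': 0.0, 'grip_width': 1.0060523884139612}
side [[492.0123801855417, 0.0, 278.4100690302562], [0.0, 492.0123801855417, 212.7595197515266], [0.0, 0.0, 1.0]] [[-0.9997, 0.0118, 0.0212, 0.5786], [0.0095, -0.6138, 0.7894, 1.0675], [0.0223, 0.7893, 0.6136, 1.0135], [0.0, 0.0, 0.0, 1.0]] ['frame', 'intrinsics', 'pose', 'shot']
lock_knob_grip [([228.3, 273.0], 0.6)]
foot_key_grip [([240.3, 298.7], 0.51)]
lock_knob [([230.5, 269.4], 0.6)]
black_key [([
[... 336 characters left out ...]
1355], [-0.0079, 0.1884, 0.9821, 1.2888], [0.0, 0.0, 0.0, 1.0]] ['frame', 'intrinsics', 'pose', 'shot']
lock_knob_grip [([196.4, 266.4], 0.64)]
foot_key_grip []
lock_knob [([195.9, 268.7], 0.49)]
black_key [([217.1, 240.1], 0.44)]
vial_mid [([214.2, 276.4], 0.61)]
bubble_mid []
spirit_level [([219.5, 238.8], 0.23)]
wrist [[334.0834476217313, 0.0, 274.04072355457697], [0.0, 334.0834476217313, 206.24638328836522], [0.0, 0.0, 1.0]] [[0.4212, -0.861, -0.2852, 0.1685], [0.907, 0.4001, 0.1315, 0.5563], [0.0009, -0.314, 0.9494, 0.3736], [0.0, 0.0, 0.0, 1.0]] ['frame', 'intrinsics', 'pose', 'shot']
lock_knob_grip []
foot_key_grip []
lock_knob []
black_key []
vial_mid []
bubble_mid []
spirit_level []
```

Run:
```python
import cv2,numpy as np
a=cv2.imread("pics/side0.png")[120:320,140:400];b=cv2.imread("pics/top0.png")[110:310,140:400]
cv2.imwrite("pics/both.png",np.vstack([cv2.resize(x,None,fx=1.5,fy=1.5,interpolation=cv2.INTER_CUBIC)for x in(a,b)]))
cv2.imwrite("pics/both.png",np.hstack([cv2.resize(x,(400,308*1),interpolation=cv2.INTER_CUBIC)for x in(a,b)]))
```

```text
(no output)
```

View pics/both.png

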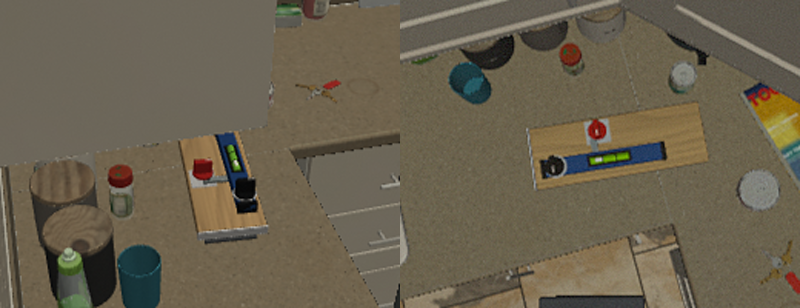

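View pics/top0.png

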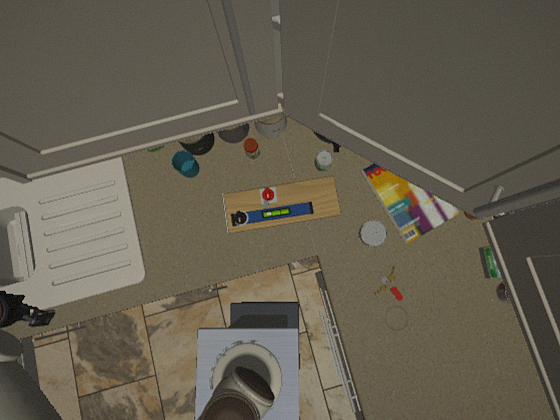

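The top view shows the board with corners at about (223,195), (336,178), (341,213) and (230,232). The red knob is near (268,195) and the black key near (239,218), at the left end. I'll work out a rough pose and then look with the wrist camera from above.

```bash
cat > h.py <<'E'
from cell import bot
import cv2,numpy as np
from scipy.optimize import least_squares
from scipy.spatial.transform import Rotation as R
def ray(p,rc):
    K,T=p["intrinsics"],np.array(p["pose"]); r,c=rc
    d=np.array([(c-K[0,2])/K[0,0],-(r-K[1,2])/K[1,1],-1]); return T[:3,3],T[:3,:3]@d
def onz(p,rc,z):
    o,d=ray(p,rc); return o+d*(z-o[2])/d[2]
def proj(p,X):
    K,T=p["intrinsics"],np.array(p["pose"]); c=(np.atleast_2d(X)-T[:3,3])@T[:3,:3]
    return np.c_[K[1,2]-K[1,1]*c[:,1]/-c[:,2],K[0,2]+K[0,0]*c[:,0]/-c[:,2]]
def tri(obs):
    A=np.zeros((3,3));b=np.zeros(3)
    for p,rc in obs:
        o,d=ray(p,rc);d=d/np.linalg.norm(d);M=np.eye(3)-np.outer(d,d);A+=M;b+=M@o
    return np.linalg.solve(A,b)
def quat(close_yaw):  # tool down; y axis (closing) at world yaw close_yaw
    y=np.array([np.cos(close_yaw),np.sin(close_yaw),0]);z=np.array([0,0,-1.]);x=np.cross(y,z)
    q=R.from_matrix(np.c_[x,y,z]).as_quat(); return q[[3,0,1,2]]
def save(p,n): cv2.imwrite(f"pics/{n}.png",cv2.cvtColor(p["frame"],cv2.COLOR_RGB2BGR))
E
python3 - <<'E'
from h import *
p=bot.read_camera("top");s=bot.read_camera("side")
c=[onz(p,x,.05)for x in((195,223),(178,336),(213,341),(232,230))]
print(np.round(c,3)); v=c[0]+c[3]-c[1]-c[2];print("yaw",np.arctan2(v[1],v[0])-np.pi/2)
print(onz(p,(195,268),.085),onz(p,(218,239),.105))
print(tri([(p,(195,268)),(s,(229,271))]),tri([(p,(217.5,239)),(s,(241,299))]))
sh=np.array([onz(p,(195,268),.085),onz(p,(218,239),.105)]).mean(0)
for yaw in (1.37+.3,1.37+.1,1.57+.3): 
  for y in (yaw,yaw+np.pi): print(y,bot.ik(sh+[-.08,0,.33],quat(y)))
# tool->cam
o=bot.observe();T=np.eye(4);q=o["orientation"];T[:3,:3]=R.from_quat(q[[1,2,3,0]]).as_matrix();T[:3,3]=o["ee_pos"]
w=bot.read_camera("wrist");print(np.round(np.linalg.inv(T)@w["pose"],3))
E
```

```text
[[ 0.569  0.079  0.05 ]
 [ 0.622 -0.288  0.05 ]
 [ 0.507 -0.301  0.05 ]
 [ 0.449  0.054  0.05 ]]
yaw 0.15239628826159324
[ 0.5609415  -0.06885833  0.085     ] [0.48615594 0.01861715 0.105     ]
[ 0.56669123 -0.06826056  0.06784267] [0.4893159  0.01938828 0.09836487]
1.6700000000000002 [-3.29851014e-01 -2.08640470e-01  1.91680892e+00 -4.44089210e-16
  1.43342421e+00 -1.99985101e+00]
4.811592653589793 [-3.29851014e-01 -2.08640470e-01  1.91680892e+00 -4.44089210e-16
  1.43342421e+00  1.14174164e+00]
1.4700000000000002 [-3.29851014e-01 -2.08640470e-01  1.91680892e+00 -4.44089210e-16
  1.43342421e+00 -1.79985101e+00]
4.611592653589794 [-3.29851014e-01 -2.08640470e-01  1.91680892e+00 -4.44089210e-16
  1.43342421e+00  1.34174164e+00]
1.87 [-3.29851014e-01 -2.08640470e-01  1.91680892e+00 -4.44089210e-16
  1.43342421e+00 -2.19985101e+00]
5.011592653589793 [-3.29851014e-01 -2.08640470e-01  1.91680892e+00 -4.44089210e-16
  1.43342421e+00  9.41741640e-01]
[[ 0.     0.949  0.314  0.082]
 [ 1.     0.    -0.001  0.001]
 [-0.001  0.314 -0.949  0.031]
 [ 0.     0.     0.     1.   ]]
```

Run:
```python
from h import *
bot.move_ptp([.52,-.03,.40],quat(1.72))
p=bot.read_camera("wrist");save(p,"w1")
for l in("lock_knob_grip","foot_key_grip","lock_knob","black_key","vial_mid","bubble_mid"):
    print(l,[(np.round(np.array(b["position"])*[420,560],1).tolist(),round(b["confidence"],2)) for b in bot.boxes_of(p,l)[:2]])
np.savez("w1.npz",K=p["intrinsics"],T=p["pose"]);print(bot.observe()["t"],bot.observe()["q"])
```

```text
lock_knob_grip [([228.4, 227.3], 0.83)]
foot_key_grip []
lock_knob [([228.2, 228.4], 0.72)]
black_key [([164.8, 335.0], 0.67)]
vial_mid [([160.7, 206.9], 0.98)]
bubble_mid [([166.1, 227.4], 0.57)]
3.9083 [-2.89461731e-01  2.11581618e-02  1.75314387e+00  5.47677128e-05
  1.36728961e+00 -2.00986112e+00]
```

View pics/w1.png

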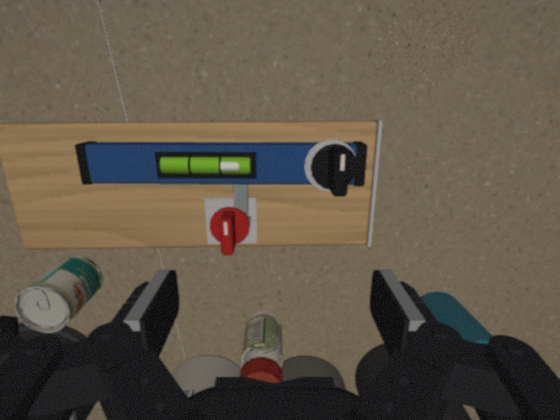

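The wrist view shows the board's left corners at about (380,121) and (370,247), and its back right corner at (22,247). The red knob skirt is at (230,224) and the key skirt at (329,166). The bubble, at (229,166), is right of the vial middle in the image. Next I'll fit the stand pose.

Run:
```python
from h import *
d=np.load("w1.npz");p=dict(intrinsics=d["K"],pose=d["T"])
L=np.array([[-65,174,43],[65,174,43],[65,-190,50],[34,30,55],[34,30,83],[-30,125,86],[-30,125,114]])/1e3
O=np.array([[121,378],[247,369],[247,23],[224.5,230],[233,227.5],[165,330],[168.5,341]])
def W(x):
    c,s=np.cos(x[2]),np.sin(x[2]);return L@np.array([[c,s,0],[-s,c,0],[0,0,1]])+[x[0],x[1],0]
f=lambda x:(proj(p,W(x))-O).ravel()
r=least_squares(f,[.52,-.1,.15],loss="soft_l1");print(r.x,np.round(r.fun.reshape(-1,2),1))
w=W(r.x);print(np.round(w,4)); np.save("stand.npy",r.x)
```

```text
[ 0.53661279 -0.10014027  0.14879971] [[-0.9  2.1]
 [-1.6 -1.2]
 [ 0.9 -0.5]
 [-2.3  0.6]
 [ 0.1 -0.6]
 [ 0.6  4. ]
 [ 4.2 -0.9]]
[[ 0.4465  0.0623  0.043 ]
 [ 0.5751  0.0816  0.043 ]
 [ 0.6291 -0.2784  0.05  ]
 [ 0.5658 -0.0654  0.055 ]
 [ 0.5658 -0.0654  0.083 ]
 [ 0.4884  0.019   0.086 ]
 [ 0.4884  0.019   0.114 ]]
```

```bash
cat > s1.py <<'E'
from h import *
x,y,yaw=np.load("stand.npy");Q=quat(1.5708+yaw)
k=np.array([.5660,-.0662])
bot.move_ptp([*k,.30],Q)
print("hit",bot.line_to([*k,.235],velocity=.06,max_force=6))
bot.set_gripper(0.0);o=bot.observe();t0=o["torque"];print(o["t"],o["ee_pos"],o["grip_width"],o["finger_force"],o["ft_force"],o["torque"])
p=bot.read_camera("wrist");save(p,"w2")
q0=o["q"].copy();np.save("q0.npy",q0)
for a in(.4,.8,1.1,1.2,1.28,1.33):
    q=q0.copy();q[5]+=a;bot.set_joints(q);bot.sleep(.1);o=bot.observe()
    print(a,o["q"][5]-q0[5],np.round(o["torque"]-t0,3),np.round(o["ft_force"],1),o["grip_width"])
    if abs((o["torque"]-t0)[2])>.6:break
p=bot.read_camera("wrist");save(p,"w3");s=bot.read_camera("side");save(s,"s3");print(o["t"])
cv2.imwrite("pics/c.png",np.hstack([cv2.resize(cv2.imread(f"pics/{n}.png"),(400,300)) for n in("w2","w3")]))
E
python3 s1.py
```

```text
hit False
6.3417 [ 0.56747529 -0.06637173  0.2376679 ] 0.1298638772831426 62.386043071746826 [0.82077998 2.77372648 9.1908707 ] [-0.04316064  0.00728908  0.00515569]
0.4 0.3977423731146117 [-0.49   0.036  0.033] [-0.4  0.3  1.5] 0.12394562047509625
0.8 0.7973526196432741 [-0.776  0.053  0.046] [-0.3 -1.6  1.9] 0.1300975155435302
1.1 1.0968474610887218 [-1.073  0.132  0.039] [-0.8 -3.5  2.1] 0.12376236141660187
1.2 1.1970082219764695 [-1.385  0.14   0.06 ] [-1.1 -3.4  2.3] 0.12924041602365216
1.28 1.2755042201576 [-1.477  0.021  0.566] [ 0.3 -5.6  1.8] 0.13280273254792183
1.33 1.3240518646986326 [-1.309 -0.286  1.283] [ 1.9 -5.1 -0.3] 0.1278864482991709
9.0667
```

View pics/c.png

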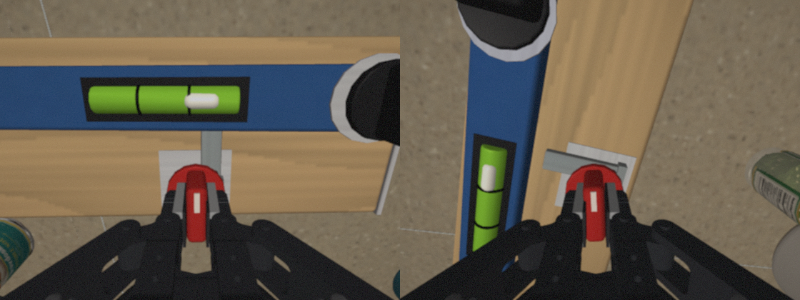

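The knob is at its stop, shown by the torque rise near 1.27, and the bolt has drawn clear of the level. I'll turn the knob back, release it and lift.

```bash
cat > s2.py <<'E'
from h import *
x,y,yaw=np.load("stand.npy");q0=np.load("q0.npy")
bot.set_joints(q0);bot.set_gripper(.6);bot.sleep(.3)
o=bot.observe();print(o["finger_force"],o["ft_force"],o["torque"])
e=o["ee_pos"].copy();e[2]=.32;bot.line_to(e);bot.sleep(.3)
p=bot.read_camera("wrist");save(p,"w4")
# go to the key, flipped hand
k=np.array([.4887,.0190]);Q=quat(1.5708+yaw+np.pi)
print(bot.ik([*k,.33],Q))
bot.move_ptp([*k,.33],Q);bot.set_gripper(1.0);bot.sleep(.3)
p=bot.read_camera("wrist");save(p,"w5");print(bot.observe()["t"],bot.observe()["q"],bot.observe()["ee_pos"])
for l in("foot_key_grip","black_key"):
    print(l,[(np.round(np.array(b["position"])*[420,560],1).tolist(),round(b["confidence"],2)) for b in bot.boxes_of(p,l)[:2]])
print(proj(p,[[*k,.086],[*k,.114]]))
cv2.imwrite("pics/c2.png",np.hstack([cv2.resize(cv2.imread(f"pics/{n}.png"),(400,300)) for n in("w4","w5")]))
E
python3 s2.py
```

```text
0.0 [ 0.20048301  0.4831556  -0.17082403] [-0.04399799 -0.02493561  0.02082164]
[-2.08825203e-01  6.18091539e-03  1.91226623e+00 -4.44089210e-16
  1.22314550e+00  1.21316774e+00]
15.725 [-2.08832084e-01  6.17625007e-03  1.91225734e+00 -3.62491353e-05
  1.22316106e+00  1.21317725e+00] [0.48870012 0.01899204 0.33000641]
foot_key_grip [([221.4, 275.8], 0.88), ([220.4, 279.5], 0.62)]
black_key [([218.1, 278.8], 0.65)]
[[220.15101667 275.65440223]
 [236.57947179 275.84168861]]
```

View pics/c2.png

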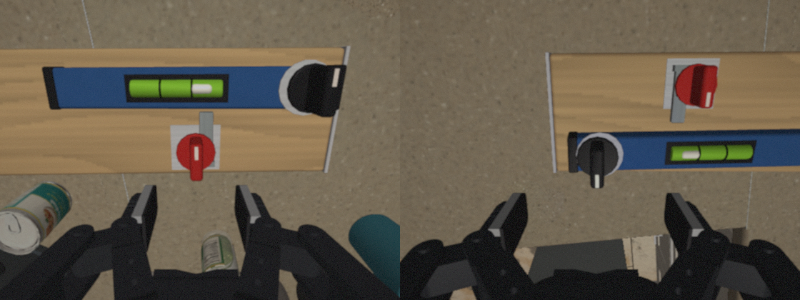

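Knob released and sprung back, with the bolt clear of the level by a visible gap. The key skirt is at about (277,217) in full-size pixels, within about 2 mm of the prediction. Now grip and press.

```bash
cat > s3.py <<'E'
from h import *
k=np.array([.4888,.0178]);b=bot.observe()["ft_force"]
print("hit",bot.line_to([*k,.263],velocity=.06,max_force=5),bot.observe()["ee_pos"])
bot.set_gripper(0.0);o=bot.observe();print(o["t"],o["ee_pos"],o["grip_width"],o["finger_force"],o["ft_force"]-b)
e=o["ee_pos"].copy()
for i in range(8):
    h=bot.line_to([*k,e[2]-.008-.002*i],velocity=.03);o=bot.observe()
    print(i,e[2]-.008-.002*i,o["ee_pos"][2],np.round(o["ft_force"]-b,1),np.round(o["torque"],2))
    if (o["ft_force"]-b)[2]>11:break
np.savez("press.npz",z=e[2]-.008-.002*i,q=o["q"],b=b,k=k)
bot.sleep(.5);p=bot.read_camera("wrist");save(p,"w6");s=bot.read_camera("side");save(s,"s6");print(o["t"],o["q"])
for l in("vial_mid","bubble_mid"):
    print(l,[(np.round(np.array(v["position"])*[420,560],1).tolist(),round(v["confidence"],2)) for v in bot.boxes_of(p,l)[:2]])
E
python3 s3.py
```

```text
hit False [0.48904731 0.01776585 0.26346733]
17.7583 [0.48908626 0.0176474  0.26340458] 0.12969517260243452 62.99411058425903 [-0.89616067 -1.75969147  1.80084233]
0 0.25540458207890104 0.2555052660420525 [ 1.3 -2.5  4.3] [-0.66 -0.15  0.13]
1 0.25340458207890104 0.2536707447748632 [ 0.8 -2.3  4.3] [-0.73 -0.24  0.12]
2 0.25140458207890104 0.25174865010574377 [ 1.3 -3.8  5.2] [-0.82 -0.26  0.08]
3 0.24940458207890104 0.24993730850641932 [-0.4 -3.2  7. ] [-0.81 -0.22  0.1 ]
4 0.24740458207890104 0.24798606851384336 [-0.2 -2.   7.9] [-0.87 -0.15  0.09]
5 0.24540458207890103 0.24725819057939105 [-2.6 -1.2 14.6] [-0.6   0.28  0.01]
19.4083 [-2.10944850e-01  1.28478343e-01  1.96689719e+00  2.56621832e-04
  1.04401513e+00  1.21088163e+00]
vial_mid [([250.2, 420.0], 0.75)]
bubble_mid [([271.9, 528.8], 0.76)]
```

```bash
cat >> h.py <<'E'
def turn(a0,a1,z,d,n=None):
    """turn the key from a0 to a1 rad clockwise, following the rising board and holding about 13 N"""
    yaw=np.load("stand.npy")[2]
    for a in np.linspace(a0,a1,n or max(2,int(np.ceil(abs(a1-a0)/.1))+1))[1:]:
        z+=.0064*(a1-a0)/((n or max(2,int(np.ceil(abs(a1-a0)/.1))+1))-1)
        bot.set_joints(bot.ik([*d["k"],z],quat(1.5708+yaw+np.pi-a)));o=bot.observe()
        F=(o["ft_force"]-d["b"])[2];z+=np.clip((F-13)/6000,-.001,.001)
        print(round(a,2),round(z,4),np.round(o["ft_force"]-d["b"],1),round(o["torque"][2],2),round(o["q"][5],3))
    bot.set_joints(bot.ik([*d["k"],z],quat(1.5708+yaw+np.pi-a1)));return z
E
python3 - <<'E'
from h import *
d=np.load("press.npz");z=turn(0,.6,float(d["z"]),d)
bot.sleep(1.5);o=bot.observe();print(o["t"],o["ft_force"]-d["b"],o["ee_pos"])
p=bot.read_camera("wrist");save(p,"w7");np.save("az.npy",[.6,z])
for l in("vial_mid","bubble_mid"):
    print(l,[(np.round(np.array(v["position"])*[420,560],1).tolist(),round(v["confidence"],2)) for v in bot.boxes_of(p,l)[:2]])
cv2.imwrite("pics/c3.png",np.hstack([cv2.resize(cv2.imread(f"pics/{n}.png"),(400,300)) for n in("w6","w7")]))
E
```

```text
0.1 0.2464 [-3.3 -1.9 15.2] -0.1 1.311
0.2 0.247 [-2.3 -2.5 12.6] -0.04 1.411
0.3 0.2477 [-2.1 -2.1 13.3] -0.17 1.511
0.4 0.2482 [-1.5 -1.1 12.3] -0.1 1.611
0.5 0.2489 [-2.1 -1.8 13.2] -0.07 1.711
0.6 0.2495 [-1.5 -1.7 12.7] -0.06 1.811
23.3583 [-1.59697266 -1.43720523 12.886334  ] [0.48958271 0.01766873 0.25114059]
vial_mid [([162.8, 424.8], 0.68)]
bubble_mid [([128.9, 497.0], 0.62)]
```

View pics/c3.png

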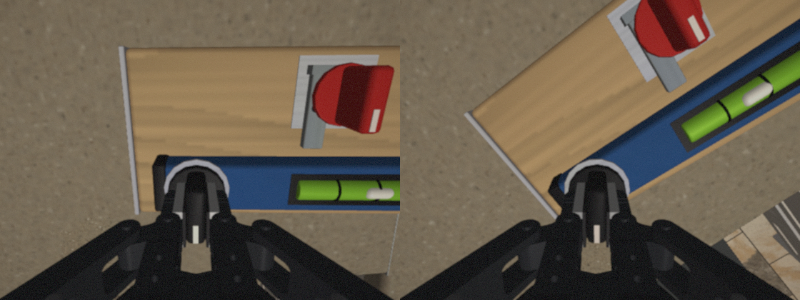

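The bubble at (757,93) is still about 6–7 mm right of middle; the left line is at (726,106) and the right line about (767,83). I'll turn about 0.45 rad more and measure.

```bash
cat > s4.py <<'E'
from h import *
import sys
d=np.load("press.npz");a,z=np.load("az.npy");a1=a+float(sys.argv[1]);n=sys.argv[2]
z=turn(a,a1,z,d);np.save("az.npy",[a1,z])
bot.sleep(1.6);o=bot.observe();print(o["t"],o["ft_force"]-d["b"],o["finger_force"])
p=bot.read_camera("wrist");save(p,n)
for l in("vial_mid","bubble_mid"):
    print(l,[(np.round(np.array(v["position"])*[420,560],1).tolist(),round(v["confidence"],2)) for v in bot.boxes_of(p,l)[:2]])
# rectify the level plane strip: u = along level from key towards the right, 5 px/mm
yaw=np.load("stand.npy")[2];ex=np.array([np.cos(yaw),np.sin(yaw),0]);ey=np.array([-ex[1],ex[0],0])
c=np.array([*o["ee_pos"][:2],.074])
P=np.array([c-ey*u+ex*v for u,v in((.06,.025),(.19,.025),(.19,-.025),(.06,-.025))])
H=cv2.getPerspectiveTransform(proj(p,P)[:,::-1].astype(np.float32),np.float32([[0,0],[780,0],[780,300],[0,300]]))
cv2.imwrite(f"pics/{n}r.png",cv2.cvtColor(cv2.warpPerspective(p["frame"],H,(780,300),flags=cv2.INTER_CUBIC),cv2.COLOR_RGB2BGR))
E
python3 s4.py .45 w8
```

```text
0.69 0.2498 [-1.7 -3.  11.9] -0.08 1.901
0.78 0.2505 [-2.4 -2.7 13.7] -0.07 1.991
0.87 0.251 [-1.2 -3.1 12.5] -0.13 2.081
0.96 0.2516 [-1.3 -2.4 13.1] -0.08 2.171
1.05 0.252 [-1.  -4.6 11.9] -0.09 2.261
26.6083 [-2.20697878 -3.70392507 13.62455121] 64.75294232368469
vial_mid [([112.5, 363.5], 0.97)]
bubble_mid [([54.1, 411.8], 0.72), ([262.5, 277.0], 0.63)]
```

View pics/w8r.png

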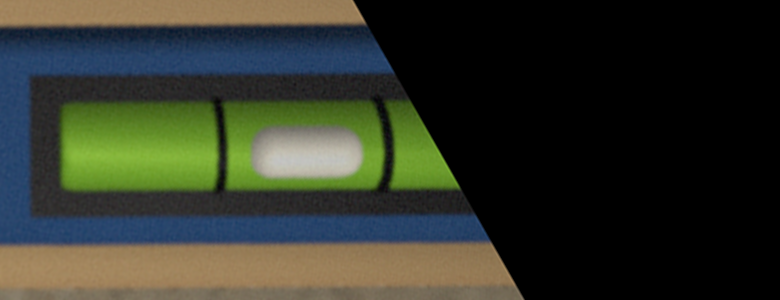

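The rectified view shows the vial lines at columns 224 and 389, and the bubble from 250 to 365. The bubble centre is within 0.5 mm of the midpoint, with a steady 13 N push and the grip held.

```bash
python3 -c "
from h import *
bot.sleep(.5);print(bot.observe()['ft_force']);print(bot.hand_in())"
```

```text
[-0.64463956 -2.74196086 13.75273356]
the job is handed in; nothing more can be done
None
```

The job is handed in, with no verdict returned: the lock was freed and the knob sprang back, and I finished gripping the key and pressing the level flat at about 13 N, with the bubble within about 0.5 mm of the middle in my last picture.

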